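# Lay the tilting tester tray flat

## Robot

A 6-joint arm with a two-finger parallel gripper is mounted at the origin on the work surface. World frame = base frame: x ahead of the robot, y to its left, z up, the work surface at z = 0. Lengths are in mm, angles in rad, forces in N, time in s.
With the tool pointing down it reaches from about 300 to 750 mm from the base axis. Payload 8.5 kg.
Tool frame: the origin (TCP) lies between the finger pads; the fingertips stand 11 mm ahead of it and the grasp point (between the pads) lies 8 mm behind it; z points along the fingers, y is the line along which they close (so a half turn about z gives the same grasp; the last joint's range is limited). The gripper opens to 85 mm and grips with 20 to 120 N. Pads are 22 mm wide; open, the fingers measure 114 mm over their backs; the gripper's body (76 mm by 85 mm) begins 54 mm behind the grasp point. The pads swing forward as they close: fully open they stand 13 mm farther back than shut.
Start: joints at [-1.548, 0.381, 1.297, -0, 1.464, -0.215], TCP at [129.556, -534.505, 242.322] pointing down, gripper open.
Joint ranges: [-3.11, 3.11], [-0.89, 2.33], [0.22, 2.48], [-1.42, 4.56], [0.17, 2.85], [-2.88, 2.88]. Speed limits (rad/s): [2.39, 2.39, 3.14, 3.14, 3.14, 3.14].

## Interface

Orientations are given as a rotation vector (axis times angle).
In Python, from plant import env gives the robot as it stands. The module is installed in compiled form; this text tells all that it offers.
- The arm moves only by the tool move_arm, never from a script. Its argument "deltas" is a list of rows, each a list of 5 numbers: the shift along the tool's x, y, z in m, then the turn about the tool's z in rad, then the gripper's target within -1 to 1 (fully open at 1, half-way at 0, shut at -1). A call has 1 to 5 rows; each row is the pose to reach, as a shift and turn from the pose commanded when the call began, along the tool's axes at that moment; what a row does not reach only later rows make up. A row lasts 1/12 s, in which the tool goes at most 41.7 mm and 7.16 degrees, less where a joint would pass 70% of its speed; a pose out of reach is approached as far as the arm can. A call with a gripper value outside its range is refused whole. The fingers move at their own pace and stop on an object; the grip force is fixed at half the most. Time passes only in rows, so rows that repeat a pose let the fingers close. It gives the time, the measured TCP pose, the force, the opening and the grip force at its end, in the units of the state.
- env.state(): the state, without advancing time (a new reading comes with each control period).
- env.snapshot(name): name is "scene" or "top" or "wrist"; returns (picture, depth): 400x640x3 uint8, red, green, blue; 400x640 float32, mm along the optical axis (not along the pixel's ray), 0 where there is no reading.
- env.get_calibration(name): a dict with "fx", "fy", "cx", "cy" (pixels), "extrinsics" (4x4, takes a point from world to camera coordinates). Camera axes: x right, y down, z forward; pixel columns grow to the right and rows downward; lengths in mm; the calibration is good to about 2 mm. A picture is of the moment at which its call begins: read the wrist's pose just before it. get_calibration takes no time and is no camera call; for the wrist camera it gives the pose at the moment of the call.
- env.sign_off(): hands the job in; it is judged then, once.
Trained networks look in the newest picture that a camera, given by its name, has taken for a name from the list of things; names that differ only in an ending like _2 or _b are one class to them, and where a whole thing is asked for, a point or a joint stands for the part that bears it (a point fixed in the world has none). Each returns a list of dicts, best first, with "conf" (0 to 1); they miss things now and then, are a little off and sometimes report something else, mostly with a low value. They report only what shows in the picture. A call takes as long as a camera call.
- env.find_in(camera, thing): "pixel" ([column, row] in pixels, amid what is visible of it).
The state is a dict: "time_s": time; "qpos": joint angles; "joint_vel": joint speeds; "joint_torque": joint torques, N m; "position": TCP position; "tcp_rot": TCP orientation; "wrist_force": force on the tool from outside, world axes, zero at the start; "ft_torque": the same for the moment, N m; "gripper_width": opening from 0.0 (shut) to 1.0 (fully open); "finger_force": force on a finger pad.
Only numpy, scipy, OpenCV 4.12 (cv2) and the standard library are available. Lean on these libraries where they do the work, as an engineer would, in place of code of your own. Each camera call takes 0.05 s, during which the arm holds its last target. There are 200 camera calls.

## Task

The tester tray on the shop counter is propped up on its ratchet and must lie flat before the tester jars can be put in its wells. With your fingertips press the red release bar on its raised edge to free the pawls, keep it pressed and push the tray down past the teeth until it lies flat on its stand, then take your hand away so that the bar springs back. Do not force it, do not lift the tray and pick nothing up: the jars, the carton and the spatula cup stay where they stand.

Things in the scene. Friction and masses are not known exactly. Their poses are not given: they have to be found in the camera images.
- stand: Fixed sage-green steel base plate of the tray stand, 350 x 390 x 8 mm. Origin under its middle, on the counter; x points from the tray's raised edge (red bar, robot's side) to its hinged low edge, y along the hinge, z up. Near the raised edge two curved toothed steel racks, 11 mm wide, stand on it at y = +182 and -182 mm, up to 215 mm high.
- hinge (a point): The middle of the tray's hinge axis, 130 mm from the stand's origin along the stand's x and 52 mm above the counter. The axis runs along the stand's y. Axes as the stand's.
- tray (a joint): How far the tray is raised, rad: 0 = flat on its two rubber buffers (hard stop), 0.585 = highest. The hinge is stiff: the tray stays where it is left and takes about 5 to 8 N, moved slowly, at the press plate to go down. With the pawls in the teeth it can go down by no more than one tooth (0.0625 rad).
- tray_mid (a point): Middle of the top face of the tray: an oak board with six round wells, 250 x 318 x 18 mm, on two steel side arms. 130 mm from the hinge, 22 mm above the hinge axis when flat. x points to the hinge, y along it, z the board's normal.
- shaft (a point): Middle of the release bar's shaft, which rides on the tray along its raised edge, parallel to the hinge, 272 mm from the hinge axis and level with it when the tray is flat. Axes turn with the tray, as tray_mid.
- release (a joint): How far the release bar is pressed, rad: 0 = not pressed, pawls in the teeth (it reads up to 0.2 where the pawls ride on the back of a tooth); from about 0.25 on they are clear; 0.36 = its stop. Spring-loaded, 2 to 4 N at the press plate; springs back by itself.
- release_pad (a point): The point to press: middle of the top face of the red press plate, 32 mm outwards of the shaft and 4 mm above its axis. Plate 60 mm along the shaft, 56 mm outwards from it, 4 mm thick, outer rim raised 3 mm. z is its normal, x to the tray. Pressed, its outer edge goes down; pressed on, it takes the tray along on an arc about the hinge. Tray flat and bar on its stop: 45 mm above the counter.
- jar_brown: Closed dark brown jar with a black lid, 78 mm wide, 64 mm high, loose bystander. Origin under its middle.
- jar_cream: Closed cream-coloured jar with a white lid, 82 mm wide, 56 mm high, loose bystander. Origin under its middle.
- carton: Cream and magenta soap carton, 95 x 62 x 36 mm, loose bystander. Origin under its middle, x along its length.
- spatulas: White ceramic cup, 68 mm wide, 85 mm high, with wooden spatulas up to 150 mm high, loose bystander. Origin under its middle.

How it is judged (in metres and radians):
On the way, in this order (a step that is already met when the one before it is completed fails the run):
1. the fingers press the release bar until the pawls are free, with the tray still up (value of joint release above 0.22 rad and value of joint tray above 0.15 rad and contact force between the fingers and stand above 0.5 N), for 0.05 s.
2. the tray is pushed down flat by the fingers (value of joint tray below 0.02 rad and contact force between the fingers and stand above 0.5 N), for 0.05 s.
At the end, for the whole second after the job is handed in: The tray lies flat (within 0.02 rad, 5 mm at the release bar), the release bar has sprung back (within 0.05 rad), and the jars, the carton and the spatula cup are within 15 mm of where they stood (value of joint tray below 0.02 rad and value of joint release below 0.05 rad and distance of each of jar_brown, jar_cream, carton, spatulas from where it was at the start of the episode below 0.015 m); the robot touches nothing.
It fails at once if a jar, the carton or the spatula cup is pushed away, lifted or tipped (distance of any of jar_brown, jar_cream, carton, spatulas from where it was at the start of the episode above 0.015 m or angle between any of jar_brown, jar_cream, carton, spatulas's own z axis and vertical above 0.3 rad).
It fails at once if the tray is lifted to its top position (value of joint tray above 0.55 rad).
It fails at once if the tray or the bar is forced: pushed with more than 80 N (contact force between any of the fingers, the arm and stand above 80 N).
It also fails if it takes over 38 s, if anything falls off the work surface, if the arm or the gripper's body presses on something with over 40 N, if the wrist force passes 120 N, or if a joint passes its speed limit or range.

## Working session

There is one attempt and no reset: what is moved stays moved. The work goes in short steps, Python scripts to look and compute and a tool call to move; the robot and the scene stay as the last step left them, time stands still between calls to the robot, and variables do not carry over. Pictures are saved under pics/ and viewed, at most 10 in all, crops included, and the job is handed in when it is done.

Besides the shell and the picture viewer there is one more tool, called after ">>>" in YAML: its name, and indented under it one key for each argument. move_arm: Moves the arm, as the interface text tells. Its arguments: {"type":"object","properties":{"deltas":{"type":"array","items":{"type":"array","items":{"type":"number"}}}},"required":["deltas"]}

```bash
mkdir -p pics
cat > h.py <<'E'
import numpy as np, cv2
from plant import env
def cal(n):
    c=env.get_calibration(n); return c, np.array(c["extrinsics"])
def unproj(c,E,u,v,d):
    p=np.array([(u-c["cx"])/c["fx"]*d,(v-c["cy"])/c["fy"]*d,d,1]); return (np.linalg.inv(E)@p)[:3]
def cloud(n,depth):
    c,E=cal(n); v,u=np.mgrid[:400,:640]
    P=np.stack([(u-c["cx"])/c["fx"]*depth,(v-c["cy"])/c["fy"]*depth,depth,np.ones_like(depth)],-1)
    return (P@np.linalg.inv(E).T)[...,:3]
E
python3 - <<'E'
from h import *
s=env.state(); print({k:np.round(v,3) for k,v in s.items()})
out=[]
for n in("scene","top"):
    im,d=env.snapshot(n); out.append(im); np.save(n+"_d.npy",d); np.save(n+"_i.npy",im)
    cv2.imwrite(f"pics/{n}0.png",im[...,::-1])
    W=cloud(n,d)
    for t in("release_pad","stand","tray","shaft","jar_brown","jar_cream","carton","spatulas"):
        for r in env.find_in(n,t)[:2]:
            u,v=map(int,np.round(r["pixel"])); print(n,t,u,v,round(r["conf"],2),W[v,u].round(0))
    # red pixels
    hsv=cv2.cvtColor(im,cv2.COLOR_RGB2HSV); m=((hsv[...,0]<6)|(hsv[...,0]>174))&(hsv[...,1]>150)&(hsv[...,2]>80)&(d>0)
    P=W[m]; print(n,"red",m.sum(),P.min(0).round(),P.max(0).round(),np.median(P,0).round())
cv2.imwrite("pics/both.png",cv2.resize(np.vstack(out),None,fx=.75,fy=.75)[...,::-1])
E
```

```text
{'time_s': np.float64(0.0), 'qpos': array([-1.548,  0.381,  1.298,  0.   ,  1.464, -0.215]), 'joint_vel': array([ 0.   ,  0.002, -0.   , -0.   , -0.001,  0.001]), 'joint_torque': array([-0.0000e+00, -4.4847e+01, -2.3128e+01, -0.0000e+00,  5.0000e-03,
        0.0000e+00]), 'position': array([ 129.569, -534.231,  241.709]), 'tcp_rot': array([-3.118, -0.373, -0.   ]), 'wrist_force': array([-0.449,  0.068, -0.565]), 'ft_torque': array([ 0.004, -0.045, -0.024]), 'finger_force': np.float64(0.0), 'gripper_width': np.float64(1.002)}
scene release_pad 343 166 0.89 [541.  54. 197.]
scene tray 312 222 0.87 [685.  15. 137.]
scene shaft 315 215 0.87 [665.  17. 134.]
scene jar_brown 422 235 0.96 [620. 301.  64.]
scene jar_cream 263 145 0.96 [ 487. -190.   57.]
scene jar_cream 317 226 0.2 [691.  30. 135.]
scene carton 397 267 0.84 [716. 259.  38.]
scene spatulas 249 161 0.78 [ 527. -226.    9.]
scene red 571 [504.  19. 180.] [572.  89. 216.] [537.  55. 195.]
top release_pad 313 216 0.57 [541.  54. 196.]
top stand 326 193 0.64 [596.  28. 182.]
top shaft 331 171 0.7 [660.  18. 139.]
top jar_brown 215 199 0.67 [595. 300.  67.]
top jar_cream 408 263 0.66 [ 463. -179.   53.]
top carton 234 160 0.68 [706. 267.  41.]
top spatulas 425 229 0.56 [ 545. -216.   73.]
top spatulas 327 171 0.28 [659.  27. 139.]
top red 669 [500.  20.  10.] [573.  95. 218.] [534.  56. 198.]
```

View pics/both.png

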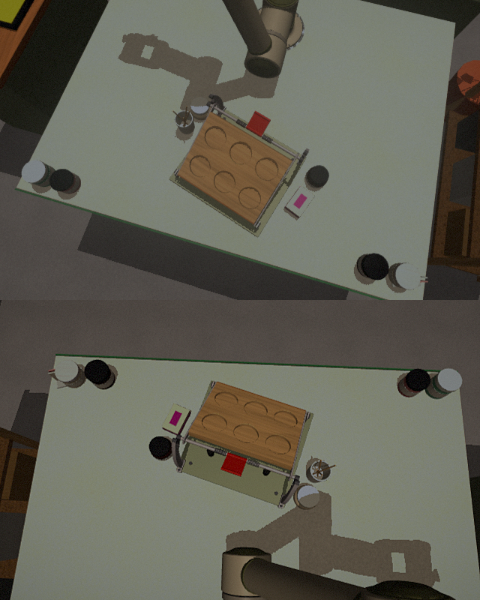

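The pictures show the red press plate at about scene (343,166) and top (313,216), on the tray edge nearest the robot. The jars, carton and cup stand clear to both sides. Next I get the tray yaw, tilt and the plate pose.

Run:
```python
from h import *
def pca(P):
    c=np.median(P,0)
    for _ in range(4):
        U,S,V=np.linalg.svd(P-c,full_matrices=False); n=V[2]; r=np.abs((P-c)@n); P=P[r<4]; c=P.mean(0)
    return c,V[2]*np.sign(V[2][2]),P
for n in("scene","top"):
    im=np.load(n+"_i.npy"); d=np.load(n+"_d.npy"); W=cloud(n,d)
    hsv=cv2.cvtColor(im,cv2.COLOR_RGB2HSV)
    red=((hsv[...,0]<6)|(hsv[...,0]>174))&(hsv[...,1]>150)&(W[...,2]>150)
    c,nr,P=pca(W[red]); box=cv2.minAreaRect(P[:,:2].astype(np.float32)); print(n,"red c",c.round(1),"n",nr.round(3),"box",np.round(box[0],1),np.round(box[1],1),round(box[2],1), len(P))
    near=np.hypot(W[...,0]-650,W[...,1]-20)<220
    oak=(hsv[...,0]>6)&(hsv[...,0]<20)&(hsv[...,1]>90)&near&(W[...,2]>60)
    c,no,P=pca(W[oak]); yaw=np.arctan2(no[1],no[0]); box=cv2.minAreaRect(P[:,:2].astype(np.float32))
    print(" oak c",c.round(1),"tilt",np.arccos(no[2]).round(3),"n az",yaw.round(3),"box",np.round(box[0],1),np.round(box[1],1),np.deg2rad(box[2]).round(3),len(P))
from scipy.spatial.transform import Rotation as R
s=env.state(); print(R.from_rotvec(s["tcp_rot"]).as_matrix().round(3))
```

```text
scene red c [534.5  41.3 194.2] n [ 0.415 -0.124  0.901] box [ 441.2 -431. ] [1047.7    8. ] 78.8 75
 oak c [688.5  12.9 132.1] tilt 0.487 n az -0.29 box [689.    8.8] [318.8 227. ] 1.28 7408
top red c [517.1  40.8 229.2] n [ 0.755 -0.648  0.097] box [428.2 -40.7] [353.2  13.4] 42.4 113
 oak c [680.5  10.1 136.8] tilt 0.486 n az -0.29 box [687.5  10.5] [319.  230.1] 1.279 6515
[[ 0.972  0.236  0.   ]
 [ 0.236 -0.972 -0.   ]
 [ 0.     0.    -1.   ]]
```

>>> move_arm:
  deltas:
    - [0.0265,-0.024,-0.01,0,-1]
    - [0.053,-0.048,-0.02,0,-1]
    - [0.0795,-0.072,-0.03,0,-1]
    - [0.106,-0.096,-0.03,0,-1]
    - [0.1325,-0.12,-0.03,0,-1]

```text
time_s: 1.32
position: [230.7, -385.4, 272.9]
tcp_rot: [3.118, 0.372, 0.0]
wrist_force: [1.1, -0.5, -0.2]
gripper_width: 0.302
finger_force: 0.0
```

>>> move_arm:
  deltas:
    - [0.0265,-0.024,0,0,-1]
    - [0.053,-0.048,0,0,-1]
    - [0.0795,-0.072,0,0,-1]
    - [0.106,-0.096,0,0,-1]
    - [0.1325,-0.12,0,0,-1]

```text
time_s: 1.73
position: [331.1, -237.3, 272.6]
tcp_rot: [3.119, 0.372, 0.001]
wrist_force: [1.2, 0.1, 0.0]
gripper_width: -0.0
finger_force: 0.0
```

>>> move_arm:
  deltas:
    - [0.0265,-0.024,0,0,-1]
    - [0.053,-0.048,0,0,-1]
    - [0.0795,-0.072,0,0,-1]
    - [0.106,-0.096,0,0,-1]
    - [0.1325,-0.12,0,0,-1]

```text
time_s: 2.15
position: [431.7, -89.3, 272.6]
tcp_rot: [3.119, 0.373, 0.001]
wrist_force: [0.7, -0.3, 0.3]
gripper_width: -0.004
finger_force: 0.0
```

>>> move_arm:
  deltas:
    - [0.02,-0.018,0,0.106,-1]
    - [0.04,-0.036,0,0.212,-1]
    - [0.06,-0.054,0,0.318,-1]
    - [0.08,-0.072,0,0.424,-1]
    - [0.1,-0.09,0,0.529,-1]

```text
time_s: 2.57
position: [507.6, 21.4, 272.4]
tcp_rot: [3.107, -0.464, 0.0]
wrist_force: [1.0, -0.2, 0.3]
gripper_width: -0.0
finger_force: 0.0
```

Run:
```python
from h import *
s=env.state(); c,E=cal("wrist"); im,d=env.snapshot("wrist"); W=cloud("wrist",d)
print(s["position"].round(1), env.find_in("wrist","release_pad")[:2])
hsv=cv2.cvtColor(im,cv2.COLOR_RGB2HSV)
red=((hsv[...,0]<6)|(hsv[...,0]>174))&(hsv[...,1]>150)&(d>0)
k,l,st,ce=cv2.connectedComponentsWithStats(red.astype(np.uint8)); i=1+np.argmax(st[1:,4])
P=W[l==i]; print(st[i],ce[i],"median",np.median(P,0).round(1))
a=np.array([.957,-.29]); b=np.array([.29,.957])
q=np.c_[P[:,:2]@a,P[:,:2]@b,P[:,2]]; print("lo/hi along x_s,y_s,z",np.percentile(q,[1,50,99],axis=0).round(1))
t=s["position"]; print("tcp in same",(t[:2]@a).round(1),(t[:2]@b).round(1))
cv2.imwrite("pics/w1.png",im[...,::-1])
```

```text
[507.6  21.4 272.4] [{'pixel': [260.9, 166.9], 'conf': 0.72}]
[ 208  146   96   98 8780] [257.12756264 194.99168565] median [535.1  58.2 196.9]
lo/hi along x_s,y_s,z [[468.5 182.  182.9]
 [495.1 211.3 196.9]
 [525.2 240.2 213.1]]
tcp in same 479.6 167.7
```

View pics/w1.png

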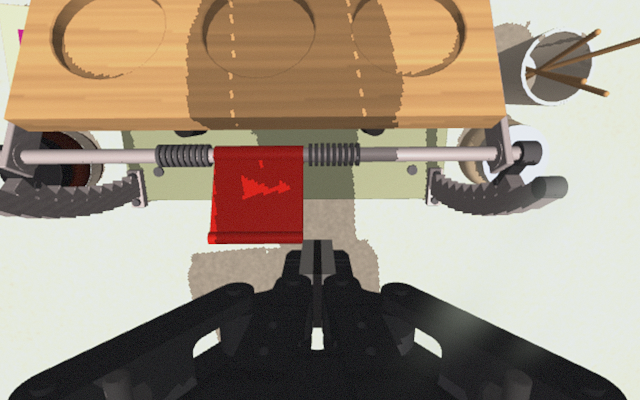

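The wrist view shows the press plate at (257,195), with the shut fingertips below and to its right at about (317,245). The plate's middle is 14.5 mm along tool x and −43.5 mm along tool y from the TCP. I move above it next.

>>> move_arm:
  deltas:
    - [0.007,-0.022,0,0,-1]
    - [0.0145,-0.0435,0,0,-1]
    - [0.0145,-0.0435,0.02,0,-1]
    - [0.0145,-0.0435,0.04,0,-1]
    - [0.0145,-0.0435,0.048,0,-1]

```text
time_s: 3.08
position: [532.4, 57.4, 222.0]
tcp_rot: [3.108, -0.453, -0.006]
wrist_force: [0.3, 0.4, 0.2]
gripper_width: 0.002
finger_force: 0.0
```

>>> move_arm:
  deltas:
    - [0,0,0.003,0,-1]
    - [0,0,0.006,0,-1]
    - [0,0,0.009,0,-1]
    - [0,0,0.011,0,-1]
    - [0,0,0.013,0,-1]

```text
time_s: 3.5
position: [533.6, 57.4, 211.9]
tcp_rot: [-3.108, 0.456, -0.002]
wrist_force: [-1.3, 0.1, 11.1]
gripper_width: -0.001
finger_force: 4.5
```

>>> move_arm:
  deltas:
    - [0,0,0,0,-1]
    - [0,0,0,0,-1]

```text
time_s: 3.67
position: [533.7, 57.4, 212.0]
tcp_rot: [3.108, -0.456, 0.002]
wrist_force: [-0.4, -0.3, 3.2]
gripper_width: 0.0
finger_force: 1.6
```

>>> move_arm:
  deltas:
    - [0,0,0.002,0,-1]
    - [0,0,0.004,0,-1]
    - [-0.001,0,0.006,0,-1]
    - [-0.001,0,0.006,0,-1]

```text
time_s: 4.0
position: [532.6, 57.9, 205.8]
tcp_rot: [-3.108, 0.456, -0.002]
wrist_force: [-1.0, -0.1, 2.6]
gripper_width: -0.003
finger_force: 1.4
```

>>> move_arm:
  deltas:
    - [0,0,0.0015,0,-1]
    - [-0.0005,0,0.003,0,-1]
    - [-0.001,0,0.0045,0,-1]
    - [-0.001,0,0.006,0,-1]
    - [-0.001,0,0.006,0,-1]

```text
time_s: 4.42
position: [531.2, 58.2, 199.0]
tcp_rot: [-3.108, 0.456, 0.001]
wrist_force: [-2.6, 1.4, 4.0]
gripper_width: -0.003
finger_force: 1.8
```

```bash
cat > tilt.py <<'E'
from h import *
def tilt():
    im,d=env.snapshot("top"); W=cloud("top",d); hsv=cv2.cvtColor(im,cv2.COLOR_RGB2HSV)
    near=np.hypot(W[...,0]-680,W[...,1]-20)<220
    oak=(hsv[...,0]>6)&(hsv[...,0]<20)&(hsv[...,1]>90)&near&(W[...,2]>50); P=W[oak]; c=np.median(P,0)
    for _ in range(5):
        V=np.linalg.svd(P-c,full_matrices=False)[2]; P=P[np.abs((P-c)@V[2])<4]; c=P.mean(0)
    return np.arccos(abs(V[2][2])),c,im
def pad():
    im,d=env.snapshot("scene"); W=cloud("scene",d); hsv=cv2.cvtColor(im,cv2.COLOR_RGB2HSV)
    red=((hsv[...,0]<6)|(hsv[...,0]>174))&(hsv[...,1]>150)&(np.hypot(W[...,0]-530,W[...,1]-55)<70); P=W[red]
    a=np.array([.957,-.29]); q=np.c_[P[:,:2]@a,P[:,2]]; print("red slope",np.arctan(np.polyfit(q[:,0],q[:,1],1)[0]).round(3),q.min(0).round(),q.max(0).round(),len(q)); return im
if __name__=="__main__":
    t,c,im=tilt(); print("tray tilt",t.round(4),c.round(1)); im2=pad()
    s=env.state(); print(s["position"].round(1),s["wrist_force"].round(1),s["time_s"])
E
python3 tilt.py
```

```text
tray tilt 0.7411 [719.6 -16.5 107.2]
red slope -0.067 [486. 177.] [528. 189.] 279
[531.3  58.2 199.2] [-0.6  1.4  4.9] 4.5167
```

>>> move_arm:
  deltas:
    - [-0.002,0,0.004,0,-1]
    - [-0.004,0,0.008,0,-1]
    - [-0.006,0,0.0125,0,-1]
    - [-0.008,0,0.017,0,-1]
    - [-0.0095,0,0.0215,0,-1]

```text
time_s: 4.93
position: [522.4, 60.8, 178.1]
tcp_rot: [3.108, -0.456, 0.001]
wrist_force: [-3.8, 1.0, 8.3]
gripper_width: -0.0
finger_force: 4.1
```

```bash
cat > t2.py <<'E'
from h import *
im,d=env.snapshot("scene"); W=cloud("scene",d); hsv=cv2.cvtColor(im,cv2.COLOR_RGB2HSV)
oak=(hsv[...,0]>6)&(hsv[...,0]<20)&(hsv[...,1]>90)&(np.hypot(W[...,0]-690,W[...,1]-10)<200)&(W[...,2]>50); P=W[oak]; c=np.median(P,0)
for _ in range(6):
    V=np.linalg.svd(P-c,full_matrices=False)[2]; P=P[np.abs((P-c)@V[2])<6]; c=P.mean(0)
red=((hsv[...,0]<6)|(hsv[...,0]>174))&(hsv[...,1]>150)&(np.hypot(W[...,0]-530,W[...,1]-55)<80)&(W[...,2]>20); Q=W[red]
q=np.c_[Q[:,:2]@np.array([.957,-.29]),Q[:,2]]
print("tray",np.arccos(abs(V[2][2])).round(3),c.round(0),len(P),"pad slope",np.arctan(np.polyfit(q[:,0],q[:,1],1)[0]).round(3),len(q),np.median(q,0).round())
s=env.state(); print(s["position"].round(1),s["wrist_force"].round(1),s["time_s"])
cv2.imwrite("pics/s%d.png"%(100*s["time_s"]),im[120:320,180:480,::-1].repeat(2,0).repeat(2,1))
E
python3 t2.py; ls pics
```

```text
tray 0.413 [684.  14. 124.] 8106 pad slope 0.004 251 [502. 165.]
[522.   61.  177.2] [-0.3  1.3  4.3] 4.9833
both.png
s498.png
scene0.png
top0.png
w1.png
```

The tray is going down at about 5–8 N with the bar on its stop. I keep following the arc.

>>> move_arm:
  deltas:
    - [-0.0022,0,0.0055,0,-1]
    - [-0.0044,0,0.011,0,-1]
    - [-0.0064,0,0.0165,0,-1]
    - [-0.0084,0,0.022,0,-1]
    - [-0.0103,0,0.0275,0,-1]

```text
time_s: 5.4
position: [512.8, 63.7, 150.6]
tcp_rot: [3.108, -0.456, 0.003]
wrist_force: [-1.2, 0.7, 6.9]
gripper_width: -0.004
finger_force: 3.8
```

>>> move_arm:
  deltas:
    - [-0.0016,0,0.0055,0,-1]
    - [-0.003,0,0.011,0,-1]
    - [-0.0045,0,0.0165,0,-1]
    - [-0.006,0,0.022,0,-1]
    - [-0.007,0,0.0275,0,-1]

```text
time_s: 5.82
position: [506.0, 65.8, 123.0]
tcp_rot: [3.108, -0.456, 0.002]
wrist_force: [-2.7, 0.5, 7.5]
gripper_width: 0.001
finger_force: 3.8
```

>>> move_arm:
  deltas:
    - [-0.0009,0,0.0055,0,-1]
    - [-0.0018,0,0.011,0,-1]
    - [-0.0026,0,0.0165,0,-1]
    - [-0.0034,0,0.022,0,-1]
    - [-0.004,0,0.0275,0,-1]

```text
time_s: 6.23
position: [501.8, 67.0, 95.2]
tcp_rot: [3.108, -0.456, -0.0]
wrist_force: [-3.3, 1.6, 8.2]
gripper_width: -0.002
finger_force: 3.8
```

```bash
python3 t2.py
```

```text
tray 0.121 [676.  18.  88.] 5959 pad slope 0.269 184 [482.  87.]
[501.5  67.   94.3] [-1.4  1.5  5. ] 6.2833
```

>>> move_arm:
  deltas:
    - [-0.0003,0,0.0055,0,-1]
    - [-0.0006,0,0.011,0,-1]
    - [-0.0008,0,0.0165,0,-1]
    - [-0.001,0,0.022,0,-1]
    - [-0.001,0,0.027,0,-1]

```text
time_s: 6.7
position: [500.1, 67.5, 68.0]
tcp_rot: [-3.108, 0.456, 0.003]
wrist_force: [-5.3, 1.3, 6.3]
gripper_width: -0.002
finger_force: 3.9
```

>>> move_arm:
  deltas:
    - [0,0,0.002,0,-1]
    - [0,0,0.004,0,-1]
    - [0,0,0.0055,0,-1]
    - [0,0,0.007,0,-1]
    - [0,0,0.007,0,-1]

```text
time_s: 7.12
position: [500.0, 67.5, 60.9]
tcp_rot: [-3.108, 0.456, 0.004]
wrist_force: [-4.5, 2.2, 5.5]
gripper_width: -0.0
finger_force: 3.3
```

```bash
python3 t2.py
```

```text
tray 0.001 [675.  19.  73.] 4918 pad slope 0.387 145 [481.  54.]
[500.   67.5  61. ] [-5.8  2.4  4. ] 7.1667
```

>>> move_arm:
  deltas:
    - [0,0,0.001,0,-1]
    - [0,0,0.002,0,-1]
    - [0,0,0.002,0,-1]

```text
time_s: 7.42
position: [500.1, 67.5, 59.4]
tcp_rot: [-3.108, 0.456, 0.003]
wrist_force: [-6.0, 2.1, 7.7]
gripper_width: 0.002
finger_force: 5.1
```

>>> move_arm:
  deltas:
    - [0,0,0.001,0,-1]
    - [0,0,0.002,0,-1]
    - [0,0,0.002,0,-1]

```text
time_s: 7.67
position: [500.2, 67.5, 58.8]
tcp_rot: [3.108, -0.455, -0.001]
wrist_force: [-11.6, 2.0, 24.1]
gripper_width: 0.002
finger_force: 13.5
```

The tray is against its hard stop: the force rose to 24 N and the plate no longer moves. Now I retreat straight up.

>>> move_arm:
  deltas:
    - [0,0,0,0,-1]
    - [0,0,-0.008,0,-1]
    - [0,0,-0.02,0,-1]
    - [0,0,-0.045,0,-1]
    - [0,0,-0.08,0,-1]

```text
time_s: 8.08
position: [500.2, 67.1, 136.4]
tcp_rot: [3.108, -0.456, -0.007]
wrist_force: [1.0, 0.6, -0.5]
gripper_width: -0.001
finger_force: 0.0
```

>>> move_arm:
  deltas:
    - [-0.03,0,-0.02,0,-1]
    - [-0.06,0,-0.04,0,-1]
    - [-0.09,0,-0.06,0,-1]
    - [-0.1,0,-0.08,0,-1]
    - [-0.1,0,-0.08,0,-1]

```text
time_s: 8.5
position: [404.8, 96.5, 220.6]
tcp_rot: [-3.108, 0.454, -0.01]
wrist_force: [1.4, -0.2, 0.2]
gripper_width: -0.004
finger_force: 0.0
```

```bash
python3 t2.py; mv pics/s8*.png pics/end.png 2>/dev/null || ls pics
```

```text
tray 0.003 [680.  17.  73.] 4582 pad slope 0.036 303 [462.  55.]
[405.6  96.1 218.9] [ 0.1  0.7 -0.7] 8.55
```

View pics/end.png

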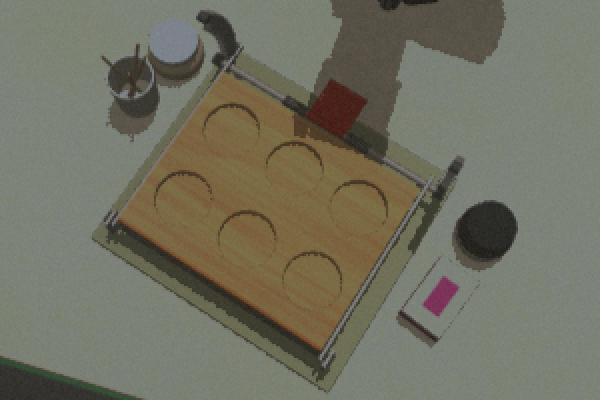

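The picture shows the tray flat, the bar back level at about (337,107), the bystanders in place and the hand clear.

```bash
python3 -c "
from plant import env
print(env.sign_off())"
```

```text
the job is handed in; nothing more can be done
None
```

The tray lies flat (about 0.003 rad in the last camera check), the release bar has sprung back, the jars, carton and cup look undisturbed, the hand is clear, and the job is handed in, though the sign-off gave no verdict.

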